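# Index the dish imager to its next dish

### The arm

A 7-joint arm with a two-finger parallel gripper is mounted at the origin on a cart in front of the work surface, level with it; the furniture and walls round the work are solid. World frame = base frame: x ahead of the robot, y to its left, z up, the work surface at z = 0. Lengths are in m, angles in rad, forces in N, time in s.
With the tool pointing down it reaches from about 0.4 to 0.85 m from the base axis. Payload 6.9 kg.
Tool frame: the origin (TCP) lies midway between the tips of the shut fingers; the grasp point (between the pads) lies behind it (ctrl.pinch_z is the z of the grasp point in the tool frame, in m); z points along the fingers, y is the line along which they close (so a half turn about z gives the same grasp; the last joint's range is limited). The gripper opens to 85 mm and grips with 20 to 120 N. Pads are 22 mm wide; open, the fingers measure 114 mm over their backs; the gripper's body (76 mm by 85 mm) begins 54 mm behind the grasp point. The pads swing forward as they close: fully open they stand 13 mm farther back than shut.
Start: joints at [-1.202, 0.507, -0.238, 1.5, 0.126, 1.149, -0.155], TCP at [0.162, 0.604, 0.231] pointing down, gripper open.
Joint ranges: [-3.08, 3.08], [-0.24, 2.05], [-1.43, 1.35], [0, 2.5], [-1.52, 4.66], [0.17, 1.96], [-2.89, 2.89]. Speed limits (rad/s): [2.39, 2.39, 3.14, 3.14, 3.14, 3.14, 3.14].

### API

Orientations are given as a unit quaternion [w, x, y, z].
In Python, from station import ctrl, get_state, vision, ticket, models gives the robot as it stands. Calls block until the motion is done:
- ctrl.movep(position, orientation): joint-space move of the TCP to a pose.
- ctrl.movel(position, frame=None, max_speed=0.15): straight line of the TCP; frame=None keeps the orientation; max_speed is the mean speed in m/s.
- ctrl.set_joints(angles): joint-space move.
- ctrl.ungrasp() and ctrl.close_gripper(force=None): open the fingers fully, or close them until they stop; force is the grip in N (None keeps the last).
- ctrl.pause(seconds).
- ctrl.ik(position, orientation): joint angles nearest the present ones, or None.
- get_state(): the state.
- vision.grab_frame(name): name is "scene" or "top" or "wrist"; returns (picture, depth): 400x640x3 uint8, blue, green, red; 400x640 float32, m along the optical axis (not along the pixel's ray), 0 where there is no reading.
- vision.camera_info(name): a dict with "mtx" (3x3 intrinsics, pixels), "R" (3x3) and "t" (3): a world point X has camera coordinates R X + t; the wrist camera has in their place "hand_eye" (4x4, takes a point from camera to tool coordinates, whose origin is the TCP and whose axes are the flange's). Camera axes: x right, y down, z forward; pixel columns grow to the right and rows downward; lengths in m; the calibration is good to about 2 mm. A picture is of the moment at which its call begins: read the wrist's pose just before it. camera_info takes no time and is no camera call.
A pose or a line that the arm cannot do raises ctrl.Unreachable and nothing moves.
- ticket.close_job(): hands the job in; it is judged then, once.
Trained networks look in the newest picture that a camera, given by its name, has taken for a name from the list of things; names that differ only in an ending like _2 or _b are one class to them, and where a whole thing is asked for, a point or a joint stands for the part that bears it (a point fixed in the world has none). Each returns a list of dicts, best first, with "p" (0 to 1); they miss things now and then, are a little off and sometimes report something else, mostly with a low value. They report only what shows in the picture. A call takes as long as a camera call.
- models.recognise(camera, target): "point" ([column, row] in pixels, amid what is visible of it).
- models.masks_of(camera, target): "mask" (400x640 bool, what is visible of it) and "point" ([column, row] in pixels, amid what is visible of it).
The state is a dict: "time": time; "qpos": joint angles; "qd": joint speeds; "tau": joint torques, N m; "tcp_pos": TCP position; "eef_rot": TCP orientation; "contact_force": force on the tool from outside, world axes, zero at the start; "wrist_torque": the same for the moment, N m; "width": finger opening in m; "gripper_force": force on a finger pad.
Only numpy, scipy, OpenCV 4.12 (cv2) and the standard library are available. Lean on these libraries where they do the work, as an engineer would, in place of code of your own. Each camera call takes 0.05 s, during which the arm holds its last target. There are 200 camera calls.

### The job

Bring the next culture dish under the camera of the dish imager that stands on the black drawer riser: pull the imager's drawer well out by its bow handle, pull up the spring index plunger on the turntable and swing the turntable one station (a quarter turn) counter-clockwise seen from above, so that the dish on the right goes to the back, and let the plunger drop fully home into its next hole. Then push the drawer fully shut, leaving the things on the worktop where they stood.

Things in the scene. Friction and masses are not known exactly. Their poses are not given: they have to be found in the camera images.
- imager: Dish imager, fixed: white housing 250 deep (x) x 236 wide (y) x 136 mm high, camera head (50 mm) on the rear of its roof, one grey drawer front 12 mm thick and 94 mm high. It stands on the black riser, whose top is 145 mm above the worktop (the riser's own drawers are not used). Origin: middle of the housing's lower front edge; +x to its back, +y to its left seen from the front, z up.
- stage_drawer (a joint): Slide of the imager's drawer, m: 0 shut, 0.17 out at its stop; it moves along the imager's -x, drags about 2 N and stays where it is left. It carries the turntable and, under that, an aluminium plate with four brass-bushed index holes.
- drawer_handle (a point): Middle of the steel bow handle on the drawer front: round bar 10 mm thick, 110 mm long, 42 mm out from the front face (to its middle line), 98 mm above the imager's underside, 38 mm below its roof. Moves with the drawer. Its axes are the imager's: +x level to the imager's back, +y along the bar to the left seen from the front, z up. Can be pinched or hooked from above.
- turntable (a joint): Turn of the black turntable in the drawer, rad: 0 at the start (locked), grows counter-clockwise seen from above; one station is a quarter turn: next hole at 1.571. Upright axis 179 mm behind the handle (its +x). 170 mm wide; four 60 mm petri dishes clipped fast at back, left, front, right. Little drag (0.03 N m) with the plunger up; about 0.01 rad of play when locked.
- index_plunger (a joint): Lift of the spring plunger, m: 0 with its 8 mm pin fully home in a 10 mm brass-bushed hole of the drawer's aluminium plate; must rise 7 mm to clear the plate; stop at 0.012. The spring pulls it down with 4 N at 0 and 8 N at the top. Let go between holes, the pin rides on the plate and drops in when it comes over a hole.
- knob_grip (a point): Middle of the plunger's round black pull knob, 26 mm wide, 28 mm tall, upright; 10 mm lower than the handle when home. On an arm of the turntable 95 mm from its axis: at the start at the front left (67 mm in front and 67 mm left of the axis), one station on at the front right. It spins freely, the hand need not turn. Barrel below it, top 20 mm under this point; dishes reach to 23 mm under it.
- loose_jar: Bystander: clear glass sample jar with white screw lid, 63 mm in diameter, 98 mm high, on the worktop in front of the riser. Origin: centre of its underside.
- lab_timer: Bystander: small white upright timer, 22 x 62 x 68 mm, on the worktop in front of the riser. Origin: centre of its underside.
- loose_pipettor: Bystander: white and blue pipettor lying on the worktop to the left, 213 mm long, 54 wide, 32 high. Origin: about the middle of its underside.

How it is judged:
On the way, in this order (a step that is already met when the one before it is completed fails the run):
1. the drawer has been pulled out more than 100 mm (value of joint stage_drawer above 0.1 m), for 0.2 s.
2. with the drawer out, the plunger has been pulled up clear of the index plate (more than 6.5 mm) (value of joint index_plunger above 0.0065 m and value of joint stage_drawer above 0.1 m), for 0.1 s.
3. the turntable is locked one station on counter-clockwise: within 0.05 rad of 1.571, plunger within 2 mm of home (value of joint turntable between 1.521 and 1.621 rad and value of joint index_plunger below 0.002 m), for 0.2 s.
At the end, for the whole second after the job is handed in: The drawer is shut to within 4 mm; the turntable stands one station counter-clockwise from its start (within 0.05 rad of a quarter turn) with the plunger within 2 mm of fully home (all of step 3 and value of joint stage_drawer between -0.004 and 0.004 m); the robot touches nothing.
It fails at once if the jar was shifted more than 30 mm (distance of loose_jar from where it was at the start of the episode above 0.03 m).
It fails at once if the timer was shifted more than 30 mm (distance of lab_timer from where it was at the start of the episode above 0.03 m).
It fails at once if the pipettor was shifted more than 30 mm (distance of loose_pipettor from where it was at the start of the episode above 0.03 m).
It also fails if it takes over 64 s, if anything falls off the work surface, if the arm or the gripper's body presses on something with over 40 N, if the wrist force passes 120 N, or if a joint passes its speed limit or range.

## Working session

There is one attempt and no reset: what is moved stays moved. The work goes in short steps, each a Python script; the robot and the scene stay as the last script left them, time stands still between calls to the robot, and variables do not carry over. Pictures are saved under pics/ and viewed, at most 10 in all, crops included, and the job is handed in when it is done.

```bash
mkdir -p pics
cat > h.py <<'E'
import numpy as np, cv2
from station import ctrl,get_state,vision,ticket,models
def px2w(cam,uv,d):
    c=vision.camera_info(cam);K=np.array(c["mtx"]);uv=np.atleast_2d(uv)
    P=np.c_[(uv[:,0]-K[0,2])/K[0,0],(uv[:,1]-K[1,2])/K[1,1],np.ones(len(uv))]*np.atleast_1d(d)[:,None]
    return (P-np.array(c["t"]).ravel())@np.array(c["R"])
def maskpts(cam,name,depth):
    r=models.masks_of(cam,name)
    if not r: return None,None
    m=r[0]["mask"]&(depth>0); v,u=np.nonzero(m)
    return r[0],px2w(cam,np.c_[u,v],depth[v,u])
E
python3 - <<'E'
from h import *
print(get_state(),ctrl.pinch_z)
for cam in("scene","top"):
    im,d=vision.grab_frame(cam); cv2.imwrite(f"pics/{cam}0.png",im); np.save(f"{cam}0.npy",d)
    for n in("imager","stage_drawer","drawer_handle","index_plunger","loose_jar","lab_timer","loose_pipettor"):
        r,P=maskpts(cam,n,d)
        if r is not None and len(P): print(cam,n,round(r["p"],2),np.round(r["point"]),len(P),np.round(np.percentile(P,[2,50,98],axis=0),3).tolist())
    for n in("drawer_handle","knob_grip"):
        print(cam,n,models.recognise(cam,n)[:2])
E
```

```text
{'time': 0.0, 'qpos': array([-1.20251904,  0.50834928, -0.23752424,  1.5011295 ,  0.12568864,
        1.1488855 , -0.15479883]), 'qd': array([-0.00042239, -0.00047293,  0.00147863,  0.00034426,  0.00139684,
       -0.00011174, -0.0001147 ]), 'tau': array([-7.06048604e-05, -6.20591640e+01, -2.18645811e+00, -2.49655956e+01,
        1.27514321e-02,  1.19121661e-02, -1.38232849e-06]), 'tcp_pos': array([0.16229444, 0.60304589, 0.23042369]), 'eef_rot': array([-1.06937705e-04,  1.31004470e-01,  9.91381376e-01, -8.85417854e-04]), 'contact_force': array([0.25089249, 0.18226913, 0.4181713 ]), 'wrist_torque': array([-0.0242139 ,  0.01845767, -0.0138237 ]), 'gripper_force': 0.0, 'width': 0.08518510821942306} -0.0187
scene imager 0.96 [302. 244.] 14732 [[0.631, -0.354, 0.17], [0.804, -0.251, 0.281], [0.891, -0.117, 0.327]]
scene stage_drawer 0.69 [263. 190.] 277 [[0.394, -0.36, -0.0], [0.584, -0.25, 0.247], [0.634, -0.189, 0.25]]
scene drawer_handle 0.58 [263. 189.] 283 [[0.374, -0.304, -0.001], [0.583, -0.243, 0.247], [0.609, -0.16, 0.25]]
scene loose_pipettor 0.47 [376. 154.] 240 [[0.413, 0.141
[... 153 characters left out ...]
67. 141.] 9948 [[0.586, -0.352, 0.17], [0.688, -0.229, 0.28], [0.861, -0.115, 0.325]]
top stage_drawer 0.69 [441. 266.] 827 [[0.433, -0.433, 0.008], [0.447, -0.402, 0.073], [0.482, -0.38, 0.1]]
top drawer_handle 0.72 [371. 180.] 2648 [[0.575, -0.355, 0.164], [0.621, -0.241, 0.226], [0.678, -0.131, 0.257]]
top loose_jar 0.65 [444. 267.] 822 [[0.433, -0.433, 0.008], [0.448, -0.401, 0.073], [0.484, -0.38, 0.1]]
top lab_timer 0.89 [373. 267.] 420 [[0.461, -0.256, 0.003], [0.467, -0.226, 0.051], [0.483, -0.196, 0.07]]
top loose_pipettor 0.62 [216. 287.] 785 [[0.431, 0.085, -0.0], [0.441, 0.158, 0.026], [0.48, 0.276, 0.034]]
top drawer_handle [{'point': [369.5, 177.7], 'p': 0.72}]
top knob_grip []
```

Run:
```python
from h import *
a=cv2.imread("pics/scene0.png");b=cv2.imread("pics/top0.png")
cv2.imwrite("pics/t0.png",b)
d=np.load("top0.npy")
v,u=np.nonzero(d>0);P=px2w("top",np.c_[u,v],d[v,u])
m=(abs(P[:,2]-.281)<.006)&(P[:,0]>.5)&(P[:,0]<.95)&(P[:,1]<0)&(P[:,1]>-.45)
r=cv2.minAreaRect(P[m][:,:2].astype(np.float32)*1000);print(m.sum(),r)
print(cv2.boxPoints(r))
# front edge of roof: per y-bin min x
Q=P[m]
for y in np.arange(-.36,-.1,.02):
    s=Q[abs(Q[:,1]-y)<.006]
    if len(s): print(round(y,2),len(s),np.round(np.percentile(s[:,0],[1,5,95]),4))
m=(abs(P[:,2]-.245)<.012)&(P[:,0]>.53)&(P[:,0]<.65)&(P[:,1]<-.1)&(P[:,1]>-.4)
Q=P[m]
for y in np.arange(-.36,-.1,.01):
    s=Q[abs(Q[:,1]-y)<.005]
    if len(s): print(round(y,2),len(s),np.round(s[:,0].min(),4),np.round(np.median(s[:,0]),4),np.round(s[:,2].max(),4))
```

```text
5357 ((774.1757202148438, -274.1051025390625), (323.6791687011719, 321.1335144042969), 5.220515727996826)
[[ 598.3976  -128.93004]
 [ 627.6173  -448.73145]
 [ 949.95386 -419.28015]
 [ 920.73413  -99.47876]]
-0.36 36 [0.6423 0.6437 0.7018]
-0.34 280 [0.6411 0.6464 0.8602]
-0.32 315 [0.6397 0.6456 0.8729]
-0.3 315 [0.6384 0.6448 0.8706]
-0.28 205 [0.6349 0.6378 0.7767]
-0.26 208 [0.6341 0.6371 0.7729]
-0.24 205 [0.6309 0.6338 0.7656]
-0.22 210 [0.6298 0.633  0.7676]
-0.2 210 [0.6288 0.6308 0.7671]
-0.18 217 [0.626  0.6303 0.7696]
-0.16 325 [0.6239 0.6287 0.857 ]
-0.14 317 [0.6234 0.629  0.8577]
-0.12 210 [0.6548 0.6745 0.8601]
-0.36 30 0.6294 0.6328 0.2546
-0.35 38 0.6284 0.6328 0.2567
-0.34 39 0.6276 0.6306 0.2569
-0.33 36 0.6274 0.6297 0.2563
-0.32 37 0.6258 0.6297 0.2566
-0.31 41 0.5901 0.6281 0.2563
-0.3 81 0.5804 0.6102 0.2565
-0.29 61 0.5758 0.6248 0.257
-0.28 57 0.5758 0.6246 0.2569
-0.27 56 0.5748 0.6231 0.2569
-0.26 55 0.575 0.623 0.257
-0.25 54 0.5733 0.6213 0.2568
-0.24 54 0.5728 0.6198 0.2563
-0.23 58 0.5705 0.6196 0.2568
-0.22 58 0.5707 0.6181 0.2569
-0.21 54 0.5691 0.6183 0.257
-0.2 65 0.5692 0.6156 0.2567
-0.19 72 0.5777 0.61 0.2562
-0.18 36 0.6117 0.6162 0.2567
-0.17 42 0.6114 0.6159 0.2568
-0.16 39 0.6112 0.6144 0.256
-0.15 40 0.6104 0.6131 0.256
-0.14 40 0.6089 0.6125 0.2567
-0.13 41 0.6102 0.6152 0.2567
```

View pics/top0.png

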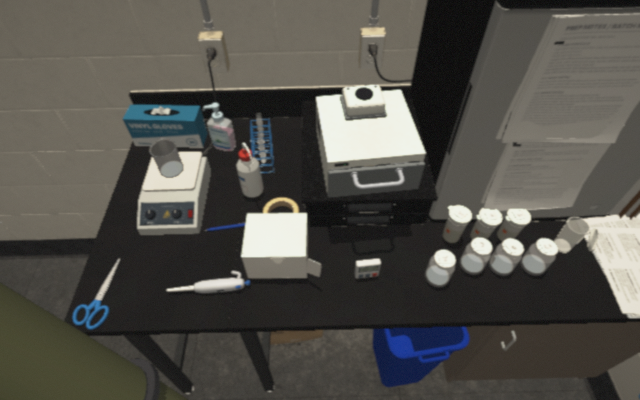

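View pics/scene0.png

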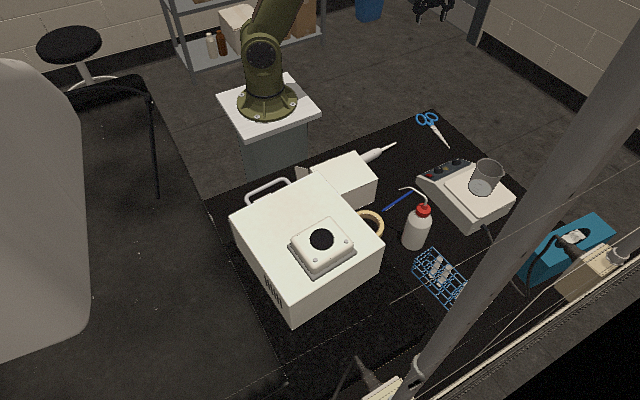

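```bash
cat >> h.py <<'E'
PSI=0.086
X=np.array([np.cos(PSI),np.sin(PSI),0]);Y=np.array([-np.sin(PSI),np.cos(PSI),0]);Z=np.array([0,0,1.])
H0=np.array([.578,-.245,.243])
def Q(psi): return [0,-np.sin(psi/2),np.cos(psi/2),0]
def st(t=""):
    s=get_state();print(t,round(s["time"],2),np.round(s["tcp_pos"],4),np.round(s["contact_force"],1),round(s["width"],4),flush=True)
    return s
E
python3 - <<'E'
from h import *
print(np.round(vision.camera_info("wrist")["hand_eye"],3).tolist())
g=H0+.0235*X
for ps in(PSI,PSI+np.pi,PSI-np.pi):
  for p in(g+[0,0,.12],g-[0,0,.018],g-.165*X-[0,0,.018]):
    q=ctrl.ik(list(p),Q(ps));print(ps,None if q is None else np.round(q,2))
q=Q(PSI)
ctrl.close_gripper()
ctrl.movep([.42,.25,.38],q) if 0 else None
ctrl.movep(list(g+[0,0,.09]),q)
st("above")
im,d=vision.grab_frame("wrist");cv2.imwrite("pics/w1.png",im);np.save("w1.npy",d)
print(models.recognise("wrist","drawer_handle")[:2])
E
```

```text
[[0.0, -0.952, -0.307, 0.079], [1.0, 0.0, -0.0, 0.0], [0.0, -0.307, 0.952, -0.143], [0.0, 0.0, 0.0, 1.0]]
0.086 [ 0.03  0.54  0.62  1.18 -0.3   1.51  2.25]
0.086 [ 0.14  0.57  0.35  1.45 -0.2   1.16  2.18]
0.086 [-0.07  0.42  0.81  1.82 -0.35  1.04  2.54]
3.227592653589793 [-0.1   0.62  0.95  1.19 -0.49  1.57 -0.74]
3.227592653589793 [-0.14  0.7   0.94  1.45 -0.58  1.28 -0.63]
3.227592653589793 [-0.11  0.45  0.88  1.82 -0.39  1.06 -0.56]
-3.0555926535897933 [-0.1   0.62  0.95  1.19 -0.49  1.57 -0.74]
-3.0555926535897933 [-0.14  0.7   0.94  1.45 -0.58  1.28 -0.63]
-3.0555926535897933 [-0.11  0.45  0.88  1.82 -0.39  1.06 -0.56]
above 5.12 [ 0.6018 -0.2421  0.3328] [-0.3  0.1 -0.3] 0.0001
[{'point': [315.4, 222.5], 'p': 0.91}]
```

View pics/w1.png

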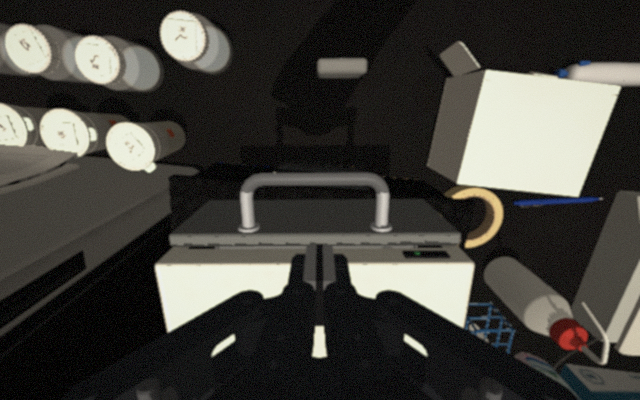

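```bash
cat >> h.py <<'E'
from scipy.spatial.transform import Rotation as Ro
def w2w(uv,d,s):
    c=vision.camera_info("wrist");K=np.array(c["mtx"]);uv=np.atleast_2d(uv)
    P=np.c_[(uv[:,0]-K[0,2])/K[0,0],(uv[:,1]-K[1,2])/K[1,1],np.ones(len(uv))]*np.atleast_1d(d)[:,None]
    T=np.array(c["hand_eye"]);P=P@T[:3,:3].T+T[:3,3]
    w,x,y,z=s["eef_rot"]
    return Ro.from_quat([x,y,z,w]).apply(P)+s["tcp_pos"]
E
python3 - <<'E'
from h import *
s=get_state();d=np.load("w1.npy")
v,u=np.mgrid[165:235,230:400];v=v.ravel();u=u.ravel();k=d[v,u]>0;v=v[k];u=u[k]
P=w2w(np.c_[u,v],d[v,u],s)
r=(P-H0)@np.c_[X,Y,Z]
m=(abs(r[:,2])<.012)&(abs(r[:,0])<.012)
print(m.sum(),np.round(np.percentile(r[m],[2,50,98],axis=0),4))
b=r[m&(abs(r[:,1])<.045)];print("yaw slope",np.polyfit(b[:,1],b[:,0],1))
f=r[(r[:,0]>.03)&(r[:,0]<.06)&(r[:,2]<.0)];print("face",len(f),np.median(f,axis=0),np.polyfit(f[:,1],f[:,0],1) if len(f)>9 else 0)
E
```

```text
1901 [[-0.0038 -0.0571  0.0004]
 [ 0.0011 -0.0005  0.0045]
 [ 0.0108  0.0524  0.0062]]
yaw slope [-0.00339825  0.0002769 ]
face 7442 [ 0.0430518  -0.00250227 -0.07061098] [0.0319727 0.042189 ]
```

Run:
```python
from h import *
g=H0+.0235*X-.018*Z
ctrl.movel(list(g),max_speed=.1);st("in")
ctrl.movel(list(g-.171*X),max_speed=.07);s=st("out")
im,d=vision.grab_frame("wrist")
v,u=np.mgrid[100:330,180:460];v=v.ravel();u=u.ravel();k=d[v,u]>0;v=v[k];u=u[k]
r=(w2w(np.c_[u,v],d[v,u],s)-H0)@np.c_[X,Y,Z]
m=(abs(r[:,2])<.008)&(r[:,0]<-.12)&(abs(r[:,1])<.045);print(m.sum(),np.percentile(r[m],[2,50,98],axis=0))
ctrl.movel(list(g-.164*X),max_speed=.1)
ctrl.movel(list(g-.164*X+.12*Z),max_speed=.15);st()
# look at the knob
axis=H0+(.179-.163)*X
k0=axis-.067*X+.067*Y-.01*Z
ctrl.ungrasp()
p=k0+.11*Z-.01*X
ctrl.movel(list(p),max_speed=.15);s=st("knob")
im,d=vision.grab_frame("wrist");cv2.imwrite("pics/w2.png",im);np.save("w2.npy",d)
R,_=None,0
for n in("knob_grip","index_plunger"):print(n,models.recognise("wrist",n)[:2])
mm=models.masks_of("wrist","knob_grip")
if mm: np.save("m2.npy",mm[0]["mask"])
```

```text
in 6.45 [ 0.6017 -0.2433  0.2257] [ 0.7 -0.2 -0.1] 0.0002
out 9.04 [ 0.4311 -0.2575  0.2249] [1.2 0.7 0.5] 0.0
5169 [[-0.16888956 -0.04292865 -0.00209728]
 [-0.16514516  0.00061705  0.0042735 ]
 [-0.15436716  0.0433279   0.00658587]]
 10.29 [ 0.4377 -0.2567  0.3442] [-0.5  0.6 -0.9] -0.0004
knob 11.92 [ 0.5107 -0.1845  0.3431] [ 0.7 -0.6  0.2] 0.0853
knob_grip [{'point': [319.0, 207.3], 'p': 0.86}]
index_plunger [{'point': [318.3, 208.6], 'p': 0.89}]
```

View pics/w2.png

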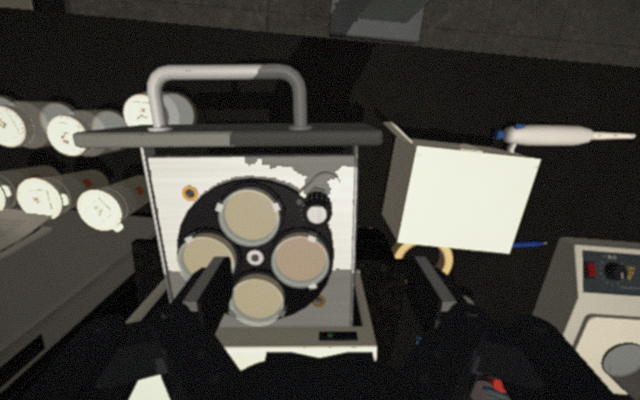

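Run:
```python
from h import *
s=get_state();d=np.load("w2.npy");m=np.load("m2.npy")
v,u=np.nonzero(m&(d>0));W=w2w(np.c_[u,v],d[v,u],s)
r=(W-H0)@np.c_[X,Y,Z]
print(np.round(np.percentile(r,[2,50,98],axis=0),4))
t=r[r[:,2]>np.percentile(r[:,2],98)-.006];(c,rad)=cv2.minEnclosingCircle((t[:,:2]*1000).astype(np.float32));print("knob top",len(t),t.mean(0),c,rad)
g=cv2.imread("pics/w2.png")
def at(uv,w=2):
    vv,uu=np.mgrid[uv[1]-w:uv[1]+w+1,uv[0]-w:uv[0]+w+1];vv=vv.ravel();uu=uu.ravel();return np.median((w2w(np.c_[uu,vv],d[vv,uu],s)-H0)@np.c_[X,Y,Z],axis=0)
print("hub",at((255,257)),"hole",at((190,192)),"rear hole",at((319,301)))
b=np.mgrid[60:85,165:290];v,u=b[0].ravel(),b[1].ravel();k=d[v,u]>0;rr=(w2w(np.c_[u[k],v[k]],d[v[k],u[k]],s)-H0)@np.c_[X,Y,Z]
k=(abs(rr[:,2])<.01);print("bar",k.sum(),np.median(rr[k],0),np.polyfit(rr[k,1],rr[k,0],1))
```

```text
[[-0.0652  0.0515 -0.0474]
 [-0.0559  0.0647  0.0042]
 [-0.0384  0.0766  0.006 ]]
knob top 702 [-0.05366694  0.06460644  0.00433483] (-52.42934036254883, 64.62202453613281) 13.531818389892578
hub [ 0.01409059 -0.00182411 -0.04321651] hole [-0.05005032 -0.07293404 -0.06927643] rear hole [ 0.08673522  0.06615823 -0.06642289]
bar 1825 [-0.16337825  0.00037062  0.00458394] [-0.00553923 -0.16328477]
```

Run:
```python
from h import *
F=np.c_[X,Y,Z]
k=np.array([-.0527,.0646,0]);k[2]=.2193-H0[2]
w=lambda r:list(H0+F@np.array(r))
a=w(k);print(a)
ctrl.movel(w(k+[0,0,.05]),max_speed=.12)
ctrl.movel(a,max_speed=.06);st("down")
ctrl.close_gripper(force=50);s=st("grip")
t0=np.array(s["tcp_pos"])
ctrl.movel(w(k+[0,0,.010]),max_speed=.03);s=st("lift")
ctrl.pause(.15)
e=.004; ax=k+[.067+e*.067,-.067+e*.067,0]
N=10
for i in range(1,N+1):
    th=i*np.pi/2/N;dx,dy=(k-ax)[:2];c,sn=np.cos(th),np.sin(th)
    ctrl.movel(w([ax[0]+c*dx-sn*dy,ax[1]+sn*dx+c*dy,k[2]+.010]),max_speed=.05)
    if i in(1,5,9,10): st(i)
p=np.array([ax[0]+c*dx-sn*dy,ax[1]+sn*dx+c*dy,k[2]])
np.save("p.npy",p)
for dz in(.006,.003,.001):
    ctrl.movel(w(p+[0,0,dz]),max_speed=.03);st(("low",dz))
```

```text
[np.float64(0.5199460101866468), np.float64(-0.18516535897365902), np.float64(0.2193)]
down 13.87 [ 0.5201 -0.1853  0.2196] [-0.4 -0.3 -0.3] 0.0856
grip 14.44 [ 0.5202 -0.1854  0.2197] [-0.9 -0.5  2.5] 0.0248
lift 14.93 [ 0.5196 -0.185   0.2288] [ 0.7 -0.4 -8. ] 0.0243
1 15.53 [ 0.5107 -0.1976  0.2293] [-1.4 -0.2 -8.1] 0.0243
5 17.32 [ 0.4984 -0.2549  0.2293] [-0.  -0.9 -7.8] 0.0243
9 19.12 [ 0.5216 -0.3085  0.2292] [ 0.8 -0.1 -8.4] 0.0249
10 19.57 [ 0.5322 -0.3189  0.2292] [ 0.1 -1.7 -8.1] 0.0241
('low', 0.006) 19.86 [ 0.5318 -0.3186  0.2252] [-0.3 -0.2 -7. ] 0.025
('low', 0.003) 20.11 [ 0.5321 -0.3188  0.2224] [-1.4 -1.6 -6.6] 0.0242
('low', 0.001) 20.36 [ 0.5322 -0.3188  0.2204] [ 1.1 -1.9 -6.3] 0.0243
```

Run:
```python
from h import *
F=np.c_[X,Y,Z];w=lambda r:list(H0+F@np.array(r));p=np.load("p.npy")
for dz in(-.001,-.002):
    ctrl.movel(w(p+[0,0,dz]),max_speed=.03);st(dz)
ctrl.ungrasp();st("open")
ctrl.movel(w(p+[-.01,0,.12]),max_speed=.15);s=st("up")
im,d=vision.grab_frame("wrist");cv2.imwrite("pics/w3.png",im);np.save("w3.npy",d)
m=models.masks_of("wrist","knob_grip")[0]["mask"]
v,u=np.nonzero(m&(d>0));r=(w2w(np.c_[u,v],d[v,u],s)-H0)@F
t=r[r[:,2]>np.percentile(r[:,2],98)-.006];print("knob",t.mean(0),cv2.minEnclosingCircle((t[:,:2]*1000).astype(np.float32)))
```

```text
-0.001 20.61 [ 0.5326 -0.3192  0.2197] [-0.5 -0.3  4.7] 0.0245
-0.002 20.86 [ 0.5331 -0.3196  0.2196] [-0.8 -0.5 10.8] 0.0245
open 21.48 [ 0.532  -0.3186  0.2172] [-0.2  0.9 -0.3] 0.085
up 22.44 [ 0.5218 -0.3191  0.3384] [-0.5  0.2 -0.7] 0.0855
knob [-0.05233196 -0.06969191  0.0041495 ] ((-51.05392074584961, -69.70375061035156), 13.624006271362305)
```

View pics/w3.png

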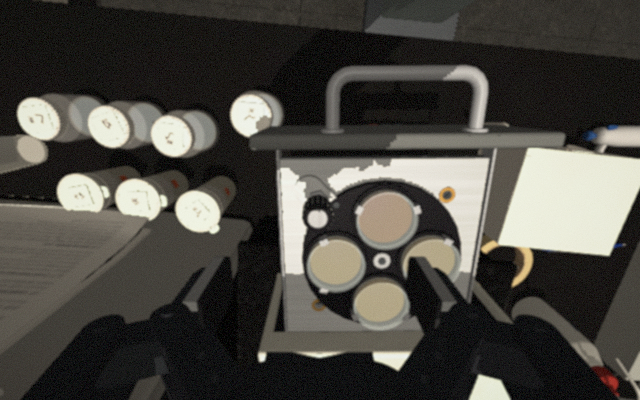

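Run:
```python
from h import *
F=np.c_[X,Y,Z];w=lambda r:list(H0+F@np.array(r))
ctrl.close_gripper()
ctrl.movel(w([-.140,0,.09]),max_speed=.15)
ctrl.movel(w([-.140,0,-.018]),max_speed=.1);st("in")
ctrl.movel(w([.022,0,-.018]),max_speed=.06);st("nearly")
x=.022
while x<.044:
    x+=.002;ctrl.movel(w([x,0,-.018]),max_speed=.03);s=st(round(x,3))
    if s["contact_force"]@X<-12: break
s=get_state();c=(s["tcp_pos"]-H0)@X;print(c)
ctrl.movel(w([.0235,0,-.018]),max_speed=.05)
ctrl.movel(w([.0235,0,.09]),max_speed=.12);s=st("up")
im,d=vision.grab_frame("wrist");cv2.imwrite("pics/w4.png",im)
v,u=np.mgrid[165:235,230:400];v=v.ravel();u=u.ravel();k=d[v,u]>0;v=v[k];u=u[k]
r=(w2w(np.c_[u,v],d[v,u],s)-H0)@F
m=(abs(r[:,2])<.012)&(abs(r[:,0])<.02)
print(m.sum(),np.round(np.percentile(r[m],[2,50,98],axis=0),4))
b=r[m&(abs(r[:,1])<.045)];print("slope",np.polyfit(b[:,1],b[:,0],1))
f=r[(r[:,0]>.02)&(r[:,0]<.06)&(r[:,2]<.0)];print("face",np.polyfit(f[:,1],f[:,0],1))
```

```text
in 25.39 [ 0.4388 -0.2573  0.2255] [-0.1  0.5  0.6] 0.0001
nearly 28.24 [ 0.5998 -0.2433  0.2251] [-1.3  0.9 -0.5] -0.0002
0.024 28.49 [ 0.6023 -0.243   0.2252] [-0.9  0.9 -0.5] -0.0003
0.026 28.74 [ 0.6044 -0.2428  0.2251] [-0.9 -0.2 -0.3] -0.0001
0.028 28.99 [ 0.6062 -0.2426  0.225 ] [-0.   0.8  0.7] -0.0001
0.03 29.24 [ 0.6082 -0.2424  0.225 ] [ 0.1 -0.2 -1. ] -0.0
0.032 29.49 [ 0.6102 -0.2422  0.225 ] [-0.6 -0.5 -0.4] 0.0003
0.034 29.74 [ 0.6107 -0.2422  0.225 ] [-5.2  1.3  2.5] -0.0004
0.036 29.99 [ 0.6107 -0.2422  0.225 ] [-11.3   1.6   4.9] 0.0001
0.038 30.24 [ 0.6106 -0.2422  0.225 ] [-18.5   3.    9. ] -0.0001
0.032764997753298525
up 31.73 [ 0.6012 -0.2428  0.3321] [-0.5  0.6  0.2] -0.0003
2137 [[-0.0036 -0.0588  0.0008]
 [ 0.0019 -0.0016  0.0045]
 [ 0.0187  0.0544  0.0062]]
slope [-0.00557367  0.00040684]
face [0.0352215  0.04144269]
```

View pics/w4.png

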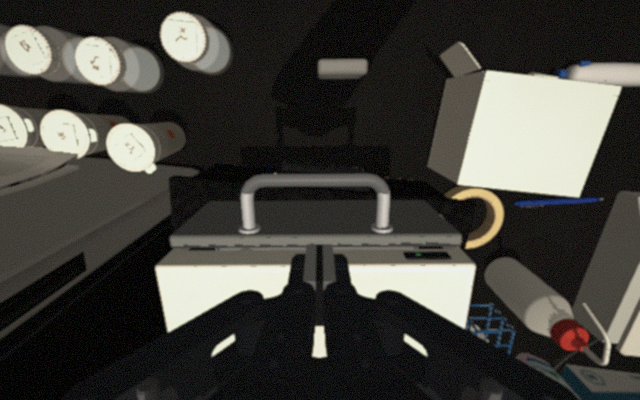

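The drawer stands as at the start: the bar is at row 180, columns 243–388, and measures within 1 mm of its shut position. The jars and the timer at (342, 68) have not moved.

```bash
python3 -c "
from h import *
print(ticket.close_job())"
```

```text
the job is handed in; nothing more can be done
None
```

I pulled the drawer out about 165 mm, turned the turntable one station counter-clockwise with the plunger home in its next hole, and pushed the drawer shut to within about 1 mm by camera. I then handed the job in at about 32 s with the jar and timer where they stood; I did not re-measure the pipettor, and no verdict came back.

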